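Slip test on the tilt plate

TASK

Do a slip test: take the bar of the hinged steel plate and raise the plate steadily until the black finned heatsink on it slips and slides down against the lip at the hinge. Stop there, before the rubber turntable foot beside it slips as well, and let go, leaving the plate standing at that angle so that it can be read off the scale. Do not touch the heatsink or the foot.

Things in the scene. Friction and masses are not known exactly. Their poses are not given: they have to be found in the camera images.
- bar (a point): Middle of the tester's round lifting bar: 14 mm thick, 110 mm long on arms 45 mm either side, 50 mm above bare bench at start, 45 mm beyond the far end of the hinged steel plate (225x190x8 mm). Axes tilt with the plate: x away from the hinge, y along the bar, z out of the plate (top face z=+4 mm). Hinge axis, parallel to y, at x=-270 mm, z=0, robot's side; 18 mm high lip there, face at x=-260 mm.
- tilt_plate (a joint): Tilt of the plate, rad: 0 flat (start), grows as the bar end rises, at most 1.0. The hinge is stiff: the plate stays where it is left; raising it takes 8 to 14 N at the bar. By 0.4 rad the bar has risen 105 mm and come 21 mm nearer the hinge. A fixed aluminium scale arc stands beside the plate on its -y side, within 140 mm of the hinge and 175 mm high.
- heatsink: Black finned heatsink, 110 (own y) x 34 x 34 mm, 0.11 to 0.22 kg; origin: centre of its underside. Starts lengthwise up the plate on its left or right half, origin 110 to 130 mm from the bar (along the plate), 205 mm when slid to the lip. Slips at 11 to 23 degrees, different each run; it may creep some mm and stop, then a degree or two more sends it home. The foot slips 10 degrees or more later.
- rubber_foot: Round black rubber turntable foot with a light ring and a stud on top, 66 mm diameter, 47 mm high with the stud, 0.12 to 0.25 kg; origin: centre of its underside. Starts on the other half of the plate, origin 95 to 115 mm from the bar (along the plate), and must stay there.
There are look-alikes about, which are no part of the job. There is more than one size of the heatsink; the one meant has the size given above.

How it is judged:
By the outcome, as a careful person would: the job done as asked, in the order asked, and still so for the second after the job is handed in, with the robot touching nothing.
It also fails if it takes over 45 s, if anything falls off the work surface, if the arm or the gripper's body presses on something with over 40 N, if the wrist force passes 120 N, or if a joint passes its speed limit or range.

ROBOT

A 6-joint arm with a two-finger parallel gripper is mounted at the origin on a cart in front of the work surface, level with it; the furniture and walls round the work are solid. World frame = base frame: x ahead of the robot, y to its left, z up, the work surface at z = 0. Lengths are in mm, angles in degrees, forces in N, time in s.
With the tool pointing down it reaches from about 350 to 850 mm from the base axis. Payload 8.1 kg.
Tool frame: the origin (TCP) lies midway between the tips of the shut fingers; the grasp point (between the pads) lies 19 mm behind it; z points along the fingers, y is the line along which they close (so a half turn about z gives the same grasp; the last joint's range is limited). The gripper opens to 85 mm and grips with 20 to 120 N. Pads are 22 mm wide; open, the fingers measure 114 mm over their backs; the gripper's body (76 mm by 85 mm) begins 54 mm behind the grasp point. The pads swing forward as they close: fully open they stand 13 mm farther back than shut.
Start: joints at [-81.154, 7.471, 85.268, -0, 87.261, -4.893], TCP at [142.525, -582.831, 231.292] pointing down, gripper open.
Joint ranges: [-169.43, 169.43], [-51.17, 129.36], [1.28, 143.12], [-76.62, 256.62], [0, 156.53], [-152.29, 152.29]. Speed limits (degrees/s): [136.94, 136.94, 159.86, 180, 180, 180].

INTERFACE

Orientations are given as [roll, pitch, yaw] about the fixed x, y, z axes, in that order (R = Rz(yaw) Ry(pitch) Rx(roll)).
In Python, from bench import sense, snapshot, camera_params, hand_in, masks_of, pinpoint gives the robot as it stands.
- The arm moves only by the tool step_arm, never from a script. Its argument "targets" is a list of rows, each an object with "angular": the turn, a rotation vector about the tool's x, y, z scaled (see below), a list of three; "dp": the shift along the tool's x, y, z scaled (see below), a list of three; "fingers": the closure, from 0 (fully open) to 1 (shut). A call has exactly 8 rows; each row is the pose to reach, as a shift and turn from the pose commanded when the call began, along the tool's axes at that moment, turning the shorter way round; what a row does not reach only later rows make up. The controller multiplies each number of a shift by 0.2 m and each number of a turn by 180 degrees. A row lasts 1/8 s, in which the tool goes at most 62.5 mm and 10.7 degrees, less where a joint would pass 70% of its speed; a pose out of reach is approached as far as the arm can. A call with a number of a shift or a turn outside -1 to 1 is refused whole. A call with a gripper value outside its range is refused whole. The fingers move at their own pace and stop on an object; "newtons" is the grip in N (left out, the last holds). Time passes only in rows, so rows that repeat a pose let the fingers close, or fill a call up. It gives the time, the measured TCP pose, the force, the opening and the grip force at its end, in the units of the state.
- sense(): the state, without advancing time (a new reading comes with each control period).
- snapshot(name): name is "scene" or "top" or "wrist"; returns the picture (384x512x3 uint8, blue, green, red); there is no depth.
- camera_params(name): a dict with "vfov" (degrees; the focal length in pixels is half the picture's height over the tangent of half this angle, whatever the lens; pixels are square), "cx", "cy" (the principal point, pixels), "D" ([k1, k2, p1, p2, k3] as OpenCV has them; the pictures are not rectified), "R" (3x3) and "t" (3): a world point X has camera coordinates R X + t. Camera axes: x right, y down, z forward; pixel columns grow to the right and rows downward; lengths in mm; the calibration is good to about 2 mm. A picture is of the moment at which its call begins: read the wrist's pose just before it. camera_params takes no time and is no camera call; for the wrist camera it gives the pose at the moment of the call.
- hand_in(): hands the job in; it is judged then, once.
Trained networks look in the newest picture that a camera, given by its name, has taken for a name from the list of things; names that differ only in an ending like _2 or _b are one class to them, and where a whole thing is asked for, a point or a joint stands for the part that bears it (a point fixed in the world has none). Each returns a list of dicts, best first, with "conf" (0 to 1); they miss things now and then, are a little off and sometimes report something else, mostly with a low value. They report only what shows in the picture. A call takes as long as a camera call. They do not tell look-alikes from the thing itself.
- masks_of(camera, label): "pixels" (384x512 bool, what is visible of it) and "at" ([column, row] in pixels, amid what is visible of it).
- pinpoint(camera, label): "at" ([column, row] in pixels: a listed point, or the origin of a listed thing).
The state is a dict: "time": time; "joint_pos": joint angles; "qd": joint speeds; "joint_efforts": joint torques, N m; "tool_pos": TCP position; "tcp_rot": TCP orientation; "ft_force": force on the tool from outside, world axes, zero at the start; "wrist_torque": the same for the moment, N m; "finger_gap": finger opening in mm; "grip_force": force on a finger pad.
Only numpy, scipy, OpenCV 4.12 (cv2) and the standard library are available. Lean on these libraries where they do the work, as an engineer would, in place of code of your own. Each camera call takes 0.05 s, during which the arm holds its last target. There are 200 camera calls.

## Working session

There is one attempt and no reset: what is moved stays moved. The work goes in short steps, Python scripts to look and compute and a tool call to move; the robot and the scene stay as the last step left them, time stands still between calls to the robot, and variables do not carry over. Pictures are saved under pics/ and viewed, at most 10 in all, crops included, and the job is handed in when it is done.

Besides the shell and the picture viewer there is one more tool, called as a command line: name --argument value ..., lists and objects as JSON in quotes. step_arm: Moves the arm, as the interface text tells. Its arguments: {"type":"object","properties":{"targets":{"type":"array","items":{"type":"object","properties":{"angular":{"type":"array","items":{"type":"number","minimum":-1,"maximum":1}},"dp":{"type":"array","items":{"type":"number","minimum":-1,"maximum":1}},"fingers":{"type":"number"}}}},"newtons":{"type":"number"}},"required":["targets"]}

```bash
mkdir -p pics; cat > h.py <<'E'
import numpy as np, cv2
from bench import *
from scipy.spatial.transform import Rotation as Ro
def K(p):
    f=192/np.tan(np.radians(p['vfov']/2)); return np.array([[f,0,p['cx']],[0,f,p['cy']],[0,0,1]])
def ray(p,px):
    u=cv2.undistortPoints(np.array([[px]],float),K(p),np.array(p['D'],float))[0,0]
    R=np.array(p['R']);t=np.array(p['t'])
    return -R.T@t, R.T@np.array([u[0],u[1],1])
def atz(p,px,z):
    c,d=ray(p,px); return c+d*(z-c[2])/d[2]
def proj(p,X):
    return cv2.projectPoints(np.array(X,float).reshape(-1,3),cv2.Rodrigues(np.array(p['R'],float))[0],np.array(p['t'],float),K(p),np.array(p['D'],float))[0][:,0]
E
python3 - <<'E'
from h import *
ims=[]
for n in ['scene','top']:
    im=snapshot(n); ims.append(im); p=camera_params(n)
    print(n,np.round(ray(p,[256,192]),2).tolist(),p['vfov'])
    for l,z in [('bar',50),('heatsink',54),('rubber_foot',54),('tilt_plate',50)]:
        for f,r in (('pin',pinpoint),('mask',masks_of)):
            if l=='tilt_plate' and f=='pin': continue
            for d in r(n,l)[:4]:
                print(n,l,f,round(d['conf'],2),np.round(d['at']),np.round(atz(p,d['at'],z)))
    cv2.imwrite(f'pics/{n}0.png',cv2.resize(im,(800,600)))
print(sense())
E
```

```text
scene [[142.11, 628.6, 485.14], [0.45, -0.74, -0.5]] 47.96283761950044
scene bar pin 0.63 [210. 177.] [655. -18.  50.]
scene bar mask 0.93 [280. 203.] [476.  -5.  50.]
scene heatsink pin 0.78 [263. 182.] [545. -55.  54.]
scene heatsink pin 0.54 [296. 180.] [ 492. -100.   54.]
scene heatsink mask 0.68 [302. 170.] [ 499. -146.   54.]
scene heatsink mask 0.66 [262. 174.] [563. -82.  54.]
scene rubber_foot pin 0.57 [240. 204.] [537.  43.  54.]
scene rubber_foot mask 0.78 [240. 197.] [552.  22.  54.]
scene tilt_plate mask 0.67 [279. 203.] [478.  -3.  50.]
top [[490.13, -0.5, 916.63], [0.05, 0.0, -1.0]] 56.64788779781017
top bar pin 0.63 [264. 144.] [657. -16.  50.]
top bar mask 0.6 [260. 215.] [481.  -8.  50.]
top heatsink pin 0.89 [284. 190.] [544. -64.  54.]
top heatsink pin 0.77 [334. 192.] [ 540. -188.   54.]
top heatsink pin 0.64 [243. 186.] [552.  35.  54.]
top heatsink mask 0.77 [283. 186.] [553. -62.  54.]
top heatsink mask 0.67 [335. 189.] [ 547. -188.   54.]
top rubber_foot pin 0.62 [240. 190.] [540.  41.  54.]
top rubber_foot mask 0.72 [282. 190.] [543. -60.  54.]
top rubber_foot mask 0.6 [239. 191.] [539.  45.  54.]
top tilt_plate mask 0.64 [259. 214.] [485.  -5.  50.]
{'time': 0.8, 'joint_pos': array([-8.11557286e+01,  7.46895066e+00,  8.52655020e+01, -1.29035918e-03,
        8.72616527e+01, -4.89403535e+00]), 'qd': array([ 0.04785219,  0.03459739,  0.02949541,  0.006942  , -0.01886943,
        0.13246243]), 'joint_efforts': array([-1.79189232e-03, -5.69259381e+01, -5.00834835e+01, -5.92807646e-04,
        8.90101965e-04,  3.85290690e-06]), 'tool_pos': array([ 142.4998488 , -582.85578799,  231.33739153]), 'tcp_rot': array([1.79996229e+02, 1.61646132e-03, 1.37383683e+01]), 'ft_force': array([ 0.07719258, -0.3726258 , -0.604974  ]), 'wrist_torque': array([0.02537302, 0.02612745, 0.02327827]), 'grip_force': 0.0, 'finger_gap': 85.53878745923971}
```

View pics/scene0.png

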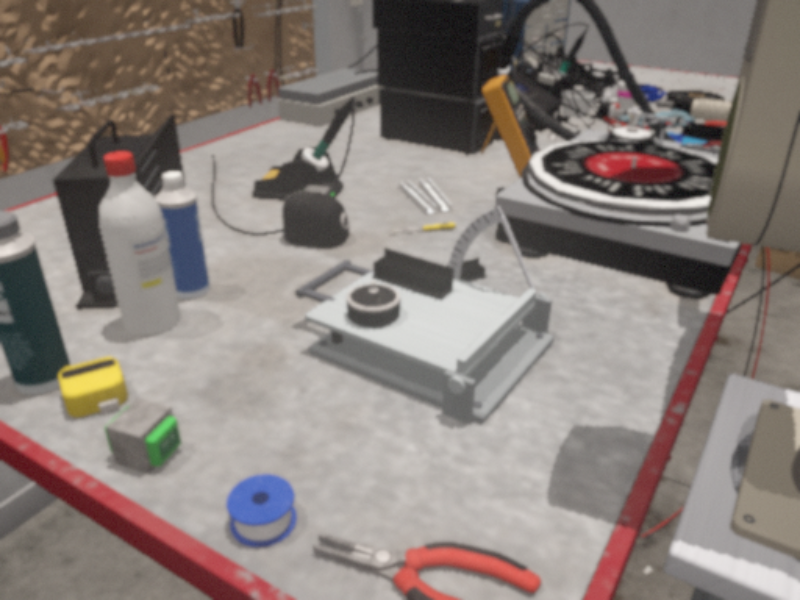

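View pics/top0.png

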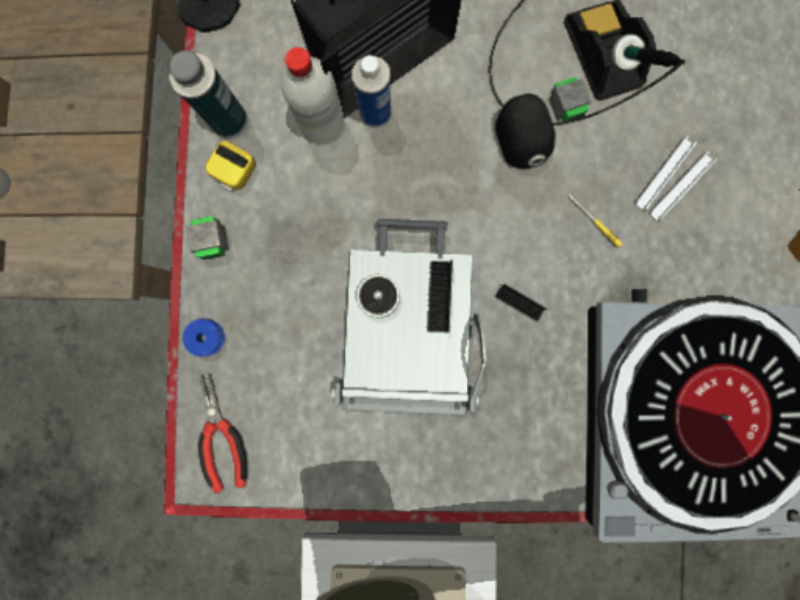

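The scene has these candidates, in 800x600 pixels of the top view:
- Heatsink: the long one on the plate at (439,296), or a small look-alike on the bench at (520,302).
- Foot: on the plate at (378,295).
- Bar: the dark rod at (412,222), with the arc beside the hinge at (478,360).

I choose the on-plate heatsink and this bar. I'll check the choice and the plate yaw in one close crop.

```bash
cat >> h.py <<'E'
def plate(B,th,yaw,pts,h0=50):
    # bar pos B at tilt 0; pts in bar frame -> world
    c,s=np.cos(np.radians(yaw)),np.sin(np.radians(yaw))
    Rz=np.array([[c,-s,0],[s,c,0],[0,0,1]]); Ry=Ro.from_euler('y',-th).as_matrix()
    P=np.array(pts,float).reshape(-1,3)+[270,0,0]
    return (Rz@(Ry@P.T)).T+np.array(B)-Rz@np.array([270,0,0])
E
python3 - <<'E'
from h import *
im=snapshot('top');p=camera_params('top')
from scipy.optimize import least_squares
# corner picks from top view, 800->512
big=im.copy()
s=0.64
pk=np.array([[350,251],[471,255],[378,222],[446,224]])*s
md=np.array([[-45,95,4],[-45,-95,4],[0,55,7],[0,-55,7]])
f=lambda v:(proj(p,plate([v[0],v[1],50],0,v[2],md))-pk).ravel()
r=least_squares(f,[657,-17,-2]);print(np.round(r.x,1),np.round(r.fun,1))
v=r.x
Z=4;c=cv2.resize(im[125:275,190:340],None,fx=Z,fy=Z,interpolation=cv2.INTER_CUBIC)
def dr(pts,col):
    q=(proj(p,plate([v[0],v[1],50],0,v[2],pts))-[190,125]+.5)*Z
    cv2.polylines(c,[q.astype(np.int32)],True,col,1)
dr([[-45,95,4],[-45,-95,4],[-260,-95,4],[-260,95,4]],(0,0,255))
dr([[0,55,0],[0,-55,0]],(0,255,0))
cv2.imwrite('pics/crop.png',c)
E
```

```text
[657.1 -13.8  -1.2] [ 0.  -0.4  0.3 -0.4 -0.9  0.3  0.6  0.5]
```

View pics/crop.png

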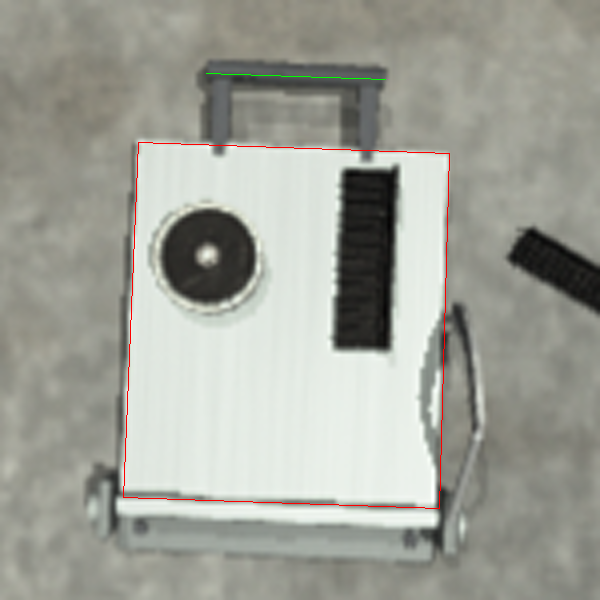

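step_arm --targets '[{"dp": [0.125,-0.06,0],"angular": [0,0,-0.05],"fingers": 0.5},{"dp": [0.25,-0.125,0],"angular": [0,0,-0.1],"fingers": 0.5},{"dp": [0.375,-0.19,0],"angular": [0,0,-0.155],"fingers": 0.5},{"dp": [0.5,-0.25,0],"angular": [0,0,-0.21],"fingers": 0.5},{"dp": [0.625,-0.31,0],"angular": [0,0,-0.265],"fingers": 0.5},{"dp": [0.75,-0.375,0],"angular": [0,0,-0.32],"fingers": 0.5},{"dp": [0.875,-0.44,0],"angular": [0,0,-0.37],"fingers": 0.5},{"dp": [1,-0.5,0],"angular": [0,0,-0.413],"fingers": 0.5}]'

```text
time: 1.85
tool_pos: [313.7, -437.6, 231.4]
tcp_rot: [180.0, 0.0, 88.4]
ft_force: [0.3, -0.8, 0.0]
finger_gap: 42.9
grip_force: 0.0
```

The crop fits: the red outline follows the plate edges and the green line follows the bar at crop (295,75). The long 110 mm heatsink sits at crop (365,260) and the foot at (208,258). The bar is at about (657,-15,50) with yaw about -1.5°.

step_arm --targets '[{"dp": [0.125,0.1,0],"fingers": 0.5},{"dp": [0.25,0.2,0],"fingers": 0.5},{"dp": [0.375,0.31,0],"fingers": 0.5},{"dp": [0.5,0.41,0],"fingers": 0.5},{"dp": [0.625,0.52,0],"fingers": 0.5},{"dp": [0.75,0.62,0],"fingers": 0.5},{"dp": [0.875,0.73,0],"fingers": 0.5},{"dp": [1,0.83,0],"fingers": 0.5}]'

```text
validation failed for argument at $.ta...
```

step_arm --targets '[{"dp": [0.125,0.1,0],"fingers": 0.5},{"dp": [0.25,0.2,0],"fingers": 0.5},{"dp": [0.375,0.31,0],"fingers": 0.5},{"dp": [0.5,0.41,0],"fingers": 0.5},{"dp": [0.625,0.52,0],"fingers": 0.5},{"dp": [0.75,0.62,0],"fingers": 0.5},{"dp": [0.9,0.73,0],"fingers": 0.5},{"dp": [1,0.83,0],"fingers": 0.5}]'

```text
validation failed for argument at $.ta...
```

step_arm --targets '[{"dp": [0.08,0,0],"fingers": 0.5},{"dp": [0.15,0,0.05],"fingers": 0.5},{"dp": [0.155,0,0.15],"fingers": 0.5},{"dp": [0.155,0,0.25],"fingers": 0.5},{"dp": [0.155,0,0.35],"fingers": 0.5},{"dp": [0.155,0,0.4],"fingers": 0.5},{"dp": [0.155,0,0.4],"fingers": 0.5},{"dp": [0.155,0,0.4],"fingers": 0.5}]'

```text
validation failed for argument at $.ta...
```

```bash
python3 - <<'E'
from h import *
s=sense();print(s['tool_pos'],s['tcp_rot'],s['time'])
a=snapshot('wrist');p=camera_params('wrist')
for d in pinpoint('wrist','bar')[:2]: print(d['conf'],d['at'],atz(p,d['at'],50))
m=masks_of('wrist','bar')
q=proj(p,plate([657,-15,50],0,-1.5,[[0,-55,0],[0,55,0],[-45,-95,4],[-45,95,4]]))
print(q.round())
for k in (0,2): cv2.line(a,tuple(int(x) for x in q[k]),tuple(int(x) for x in q[k+1]),(0,255,0),1)
b=snapshot('scene')
cv2.imwrite('pics/w1.png',np.vstack([cv2.resize(a,(400,300)),cv2.resize(b,(400,300))]))
E
```

```text
[ 313.72142589 -437.56007051  231.42062919] [1.79987785e+02 1.34050683e-02 8.83526735e+01] 1.85
[[ 716. -342.]
 [ 828. -651.]
 [ 632. -262.]
 [ 809. -823.]]
```

View pics/w1.png

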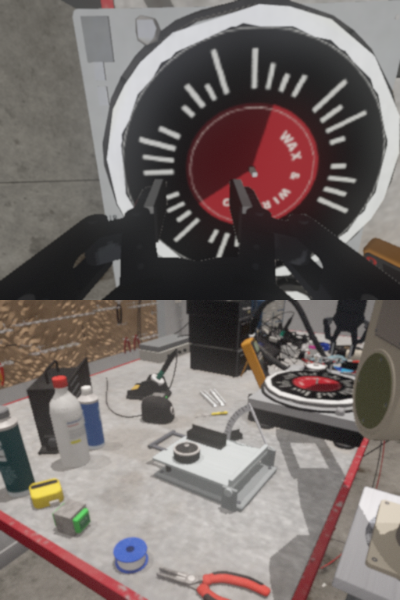

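The moves were refused because every row needs "angular". The picture shows the gripper still over the turntable, with the plate untouched at about (215,460).

step_arm --targets '[{"dp": [0.125,0.1,0],"angular": [0,0,0],"fingers": 0.5},{"dp": [0.25,0.2,0],"angular": [0,0,0],"fingers": 0.5},{"dp": [0.375,0.31,0],"angular": [0,0,0],"fingers": 0.5},{"dp": [0.5,0.41,0],"angular": [0,0,0],"fingers": 0.5},{"dp": [0.625,0.52,0],"angular": [0,0,0],"fingers": 0.5},{"dp": [0.75,0.62,0],"angular": [0,0,0],"fingers": 0.5},{"dp": [0.875,0.73,0],"angular": [0,0,0],"fingers": 0.5},{"dp": [1,0.83,0],"angular": [0,0,0],"fingers": 0.5}]'

```text
time: 3.05
tool_pos: [485.9, -244.2, 231.3]
tcp_rot: [-180.0, 0.0, 87.9]
ft_force: [-0.9, 0.0, 0.7]
finger_gap: 42.5
grip_force: 0.0
```

step_arm --targets '[{"dp": [0.125,0.1,0],"angular": [0,0,0],"fingers": 0.5},{"dp": [0.25,0.2,0],"angular": [0,0,0],"fingers": 0.5},{"dp": [0.375,0.31,0],"angular": [0,0,0],"fingers": 0.5},{"dp": [0.5,0.41,0],"angular": [0,0,0],"fingers": 0.5},{"dp": [0.625,0.52,0],"angular": [0,0,0],"fingers": 0.5},{"dp": [0.75,0.62,0],"angular": [0,0,0],"fingers": 0.5},{"dp": [0.9,0.73,0],"angular": [0,0,0],"fingers": 0.5},{"dp": [1,0.83,0],"angular": [0,0,0],"fingers": 0.5}]'

```text
time: 4.05
tool_pos: [659.0, -49.6, 231.2]
tcp_rot: [-180.0, 0.0, 87.9]
ft_force: [1.0, -0.1, -0.7]
finger_gap: 42.8
grip_force: 0.0
```

step_arm --targets '[{"dp": [0.08,0,0],"angular": [0,0,0],"fingers": 0.5},{"dp": [0.15,0,0.05],"angular": [0,0,0],"fingers": 0.5},{"dp": [0.155,0,0.15],"angular": [0,0,0],"fingers": 0.5},{"dp": [0.155,0,0.25],"angular": [0,0,0],"fingers": 0.5},{"dp": [0.155,0,0.35],"angular": [0,0,0],"fingers": 0.5},{"dp": [0.155,0,0.4],"angular": [0,0,0],"fingers": 0.5},{"dp": [0.155,0,0.4],"angular": [0,0,0],"fingers": 0.5},{"dp": [0.155,0,0.4],"angular": [0,0,0],"fingers": 0.5}]'

```text
time: 5.05
tool_pos: [659.9, -18.7, 152.2]
tcp_rot: [179.9, 0.0, 88.1]
ft_force: [-0.2, -0.9, -0.8]
finger_gap: 42.5
grip_force: 0.0
```

```bash
python3 - <<'E'
from h import *
s=sense();print(s['tool_pos'],s['tcp_rot'],s['time'])
a=snapshot('wrist');p=camera_params('wrist')
for d in pinpoint('wrist','bar')[:2]: print(d['conf'],d['at'],atz(p,d['at'],50))
q=proj(p,plate([657,-15,50],0,-1.5,[[0,-55,0],[0,55,0],[-45,-95,4],[-45,95,4]]))
print(q.round())
for k in (0,2): cv2.line(a,tuple(int(x) for x in q[k]),tuple(int(x) for x in q[k+1]),(0,255,0),1)
b=snapshot('scene')
cv2.imwrite('pics/w2.png',np.vstack([cv2.resize(a,(400,300)),cv2.resize(b,(400,300))]))
E
```

```text
[659.87202533 -18.73672607 152.21367382] [1.79923031e+02 6.03943826e-03 8.80731699e+01] 5.05
0.88 [252.9, 185.6] [660.77656344 -15.2499002   50.        ]
[[249. 242.]
 [248. 121.]
 [202. 283.]
 [188.  68.]]
```

View pics/w2.png

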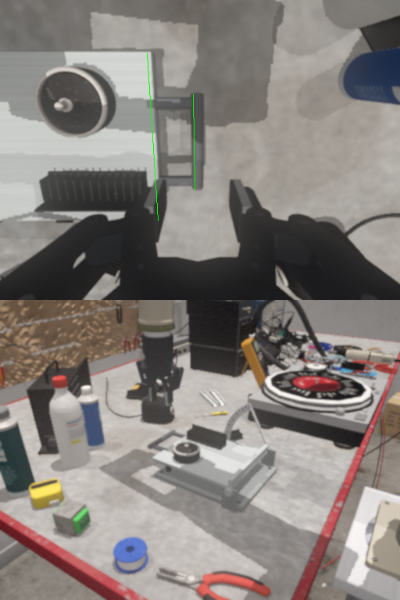

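The wrist view shows the bar at (197,140) between the fingers. The network puts it at x = 660.8, and the tool stands at 659.9, so I descend and close.

step_arm --newtons 50 --targets '[{"dp": [0.015,0.003,0.1],"angular": [0,0,0],"fingers": 0.5},{"dp": [0.015,0.003,0.2],"angular": [0,0,0],"fingers": 0.5},{"dp": [0.015,0.003,0.3],"angular": [0,0,0],"fingers": 0.5},{"dp": [0.015,0.003,0.4],"angular": [0,0,0],"fingers": 0.5},{"dp": [0.015,0.003,0.5],"angular": [0,0,0],"fingers": 0.5},{"dp": [0.015,0.003,0.57],"angular": [0,0,0],"fingers": 0.5},{"dp": [0.015,0.003,0.605],"angular": [0,0,0],"fingers": 0.5},{"dp": [0.015,0.003,0.605],"angular": [0,0,0],"fingers": 0.5}]'

```text
time: 6.2
tool_pos: [659.9, -15.6, 29.9]
tcp_rot: [-180.0, -0.0, 88.1]
ft_force: [-0.3, 0.0, 0.2]
finger_gap: 42.9
grip_force: 0.0
```

step_arm --newtons 50 --targets '[{"dp": [0,0,0],"angular": [0,0,0],"fingers": 1},{"dp": [0,0,0],"angular": [0,0,0],"fingers": 1},{"dp": [0,0,0],"angular": [0,0,0],"fingers": 1},{"dp": [0,0,0],"angular": [0,0,0],"fingers": 1},{"dp": [0,0,0],"angular": [0,0,0],"fingers": 1},{"dp": [0,0,0],"angular": [0,0,0],"fingers": 1},{"dp": [0,0,0],"angular": [0,0,0],"fingers": 1},{"dp": [0,0,0],"angular": [0,0,0],"fingers": 1}]'

```text
time: 7.2
tool_pos: [659.6, -15.6, 31.5]
tcp_rot: [-180.0, 0.0, 88.1]
ft_force: [-7.0, 0.4, 6.5]
finger_gap: 12.3
grip_force: 48.9
```

step_arm --newtons 50 --targets '[{"dp": [0,0.001,-0.0236],"angular": [-0.0056,0,0],"fingers": 1},{"dp": [0,0.0025,-0.0472],"angular": [-0.0111,0,0],"fingers": 1},{"dp": [0,0.003,-0.0708],"angular": [-0.0167,0,0],"fingers": 1},{"dp": [0,0.0033,-0.0944],"angular": [-0.0222,0,0],"fingers": 1},{"dp": [0,0.003,-0.118],"angular": [-0.0278,0,0],"fingers": 1},{"dp": [0,0.0025,-0.1416],"angular": [-0.0333,0,0],"fingers": 1},{"dp": [0,0.001,-0.1652],"angular": [-0.0389,0,0],"fingers": 1},{"dp": [0,0,-0.1888],"angular": [-0.0444,0,0],"fingers": 1}]'

```text
time: 8.2
tool_pos: [659.7, -15.6, 68.2]
tcp_rot: [172.0, 0.0, 88.1]
ft_force: [1.5, -1.0, -10.8]
finger_gap: 12.1
grip_force: 48.9
```

```bash
cat > look.py <<'E'
from h import *
import sys
s=sense();g=Ro.from_euler('xyz',s['tcp_rot'],degrees=True)
print('t',s['time'],'gap',round(s['finger_gap'],1),'F',np.round(s['ft_force'],1),'pos',s['tool_pos'].round(1))
tip=g.as_matrix()[:,2]; grasp=s['tool_pos']-19*tip
th_t=np.degrees(np.arctan2(-tip[0]*-1,-tip[2]));th_p=np.degrees(np.arcsin((grasp[2]-50)/270))
print('tilt tool',round(th_t,2),'from bar height',round(th_p,2))
th=np.radians(th_p)
c,sn=np.cos(np.radians(-1.5)),np.sin(np.radians(-1.5))
def onplate(cam,px):
    p=camera_params(cam);C,d=ray(p,px);B=np.array([659.5,-15,50])
    O,A,Bv,=plate(B,th,-1.5,[[-270,0,4],[-269,0,4],[-270,1,4]])
    n=np.cross(A-O,Bv-O);X=C+d*(n@(O-C))/(n@d)-O
    return np.round([X@(A-O)-270,X@(Bv-O)])
for cam in ('scene','top'):
    im=snapshot(cam)
    for l in ('heatsink','rubber_foot'):
        print(cam,l,[(round(d['conf'],2),onplate(cam,d['at']).tolist()) for d in pinpoint(cam,l)[:3]])
    if len(sys.argv)>1: cv2.imwrite(f'pics/{sys.argv[1]}_{cam}.png',cv2.resize(im[100:320,130:430],None,fx=2.6,fy=2.6,interpolation=cv2.INTER_CUBIC) if cam=='scene' else im)
E
python3 look.py a
```

```text
t 8.2 gap 12.1 F [  1.5  -1.  -10.8] pos [659.7 -15.6  68.2]
tilt tool 8.02 from bar height 7.88
scene heatsink [(0.74, [-110.0, -39.0]), (0.66, [-170.0, -71.0])]
scene rubber_foot [(0.74, [-122.0, 57.0])]
top heatsink [(0.78, [-113.0, -48.0]), (0.6, [-111.0, -176.0])]
top rubber_foot [(0.92, [-119.0, 47.0])]
```

View pics/a_scene.png

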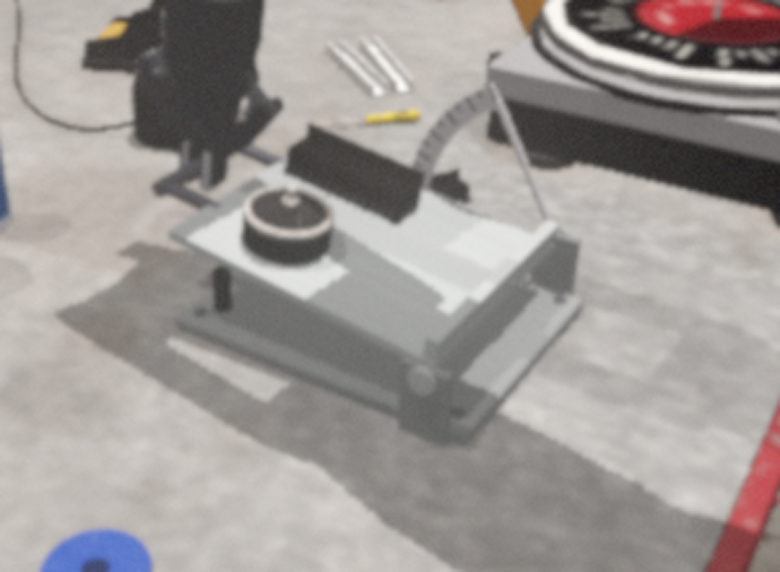

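The plate is at 8° with the bar gripped. Heatsink (crop 355,170) and foot (288,225) are still in place, and both cameras see them. I continue in 2° steps.

step_arm --targets '[{"dp": [0,0.0004,-0.006],"angular": [-0.0014,0,0],"fingers": 1},{"dp": [0,0.0008,-0.0118],"angular": [-0.0028,0,0],"fingers": 1},{"dp": [0,0.0012,-0.0177],"angular": [-0.0042,0,0],"fingers": 1},{"dp": [0,0.0015,-0.0236],"angular": [-0.0056,0,0],"fingers": 1},{"dp": [0,0.0018,-0.0295],"angular": [-0.0069,0,0],"fingers": 1},{"dp": [0,0.002,-0.0354],"angular": [-0.0083,0,0],"fingers": 1},{"dp": [0,0.0023,-0.0413],"angular": [-0.0097,0,0],"fingers": 1},{"dp": [0,0.0025,-0.0472],"angular": [-0.0111,0,0],"fingers": 1}]'

```text
time: 9.5
tool_pos: [659.0, -15.6, 77.4]
tcp_rot: [170.0, 0.0, 88.1]
ft_force: [-2.6, -1.6, -11.5]
finger_gap: 12.3
grip_force: 49.2
```

```bash
python3 look.py
```

```text
t 9.5 gap 12.3 F [ -2.6  -1.6 -11.5] pos [659.  -15.6  77.4]
tilt tool 9.97 from bar height 9.83
scene heatsink [(0.92, [-115.0, -42.0]), (0.63, [-175.0, -53.0])]
scene rubber_foot [(0.6, [-120.0, 51.0])]
top heatsink [(0.83, [-110.0, -173.0]), (0.7, [-110.0, -47.0])]
top rubber_foot [(0.75, [-115.0, 46.0])]
```

step_arm --targets '[{"dp": [0,0.0004,-0.006],"angular": [-0.0014,0,0],"fingers": 1},{"dp": [0,0.0008,-0.0118],"angular": [-0.0028,0,0],"fingers": 1},{"dp": [0,0.0012,-0.0177],"angular": [-0.0042,0,0],"fingers": 1},{"dp": [0,0.0015,-0.0236],"angular": [-0.0056,0,0],"fingers": 1},{"dp": [0,0.0018,-0.0295],"angular": [-0.0069,0,0],"fingers": 1},{"dp": [0,0.002,-0.0354],"angular": [-0.0083,0,0],"fingers": 1},{"dp": [0,0.0023,-0.0413],"angular": [-0.0097,0,0],"fingers": 1},{"dp": [0,0.0025,-0.0472],"angular": [-0.0111,0,0],"fingers": 1}]'

```text
time: 10.8
tool_pos: [657.9, -15.5, 86.8]
tcp_rot: [168.0, -0.0, 88.1]
ft_force: [-4.9, -1.9, -11.7]
finger_gap: 12.3
grip_force: 49.2
```

```bash
python3 look.py
```

```text
t 10.8 gap 12.3 F [ -4.9  -1.9 -11.7] pos [657.9 -15.5  86.8]
tilt tool 11.98 from bar height 11.84
scene heatsink [(0.67, [-111.0, -40.0]), (0.66, [-173.0, -60.0])]
scene rubber_foot [(0.55, [-123.0, 52.0])]
top heatsink [(0.83, [-113.0, -166.0]), (0.63, [-114.0, -54.0])]
top rubber_foot [(0.61, [-121.0, 46.0])]
```

step_arm --targets '[{"dp": [0,0.0004,-0.006],"angular": [-0.0014,0,0],"fingers": 1},{"dp": [0,0.0008,-0.0118],"angular": [-0.0028,0,0],"fingers": 1},{"dp": [0,0.0012,-0.0177],"angular": [-0.0042,0,0],"fingers": 1},{"dp": [0,0.0015,-0.0236],"angular": [-0.0056,0,0],"fingers": 1},{"dp": [0,0.0018,-0.0295],"angular": [-0.0069,0,0],"fingers": 1},{"dp": [0,0.002,-0.0354],"angular": [-0.0083,0,0],"fingers": 1},{"dp": [0,0.0023,-0.0413],"angular": [-0.0097,0,0],"fingers": 1},{"dp": [0,0.0025,-0.0472],"angular": [-0.0111,0,0],"fingers": 1}]'

```text
time: 12.1
tool_pos: [656.4, -15.5, 96.2]
tcp_rot: [166.0, 0.0, 88.1]
ft_force: [-4.0, -2.4, -11.4]
finger_gap: 12.0
grip_force: 49.2
```

```bash
python3 look.py
```

```text
t 12.1 gap 12.0 F [ -4.   -2.4 -11.4] pos [656.4 -15.5  96.2]
tilt tool 13.98 from bar height 13.85
scene heatsink [(0.64, [-117.0, -32.0]), (0.48, [-177.0, -51.0])]
scene rubber_foot [(0.72, [-122.0, 52.0])]
top heatsink [(0.88, [-108.0, -163.0]), (0.77, [-106.0, -46.0])]
top rubber_foot [(0.87, [-116.0, 53.0])]
```

step_arm --targets '[{"dp": [0,0.0004,-0.006],"angular": [-0.0014,0,0],"fingers": 1},{"dp": [0,0.0008,-0.0118],"angular": [-0.0028,0,0],"fingers": 1},{"dp": [0,0.0012,-0.0177],"angular": [-0.0042,0,0],"fingers": 1},{"dp": [0,0.0015,-0.0236],"angular": [-0.0056,0,0],"fingers": 1},{"dp": [0,0.0018,-0.0295],"angular": [-0.0069,0,0],"fingers": 1},{"dp": [0,0.002,-0.0354],"angular": [-0.0083,0,0],"fingers": 1},{"dp": [0,0.0023,-0.0413],"angular": [-0.0097,0,0],"fingers": 1},{"dp": [0,0.0025,-0.0472],"angular": [-0.0111,0,0],"fingers": 1}]'

```text
time: 13.4
tool_pos: [654.6, -15.4, 105.4]
tcp_rot: [164.0, 0.0, 88.1]
ft_force: [-3.8, -2.5, -11.9]
finger_gap: 12.4
grip_force: 49.2
```

```bash
python3 look.py
```

```text
t 13.4 gap 12.4 F [ -3.8  -2.5 -11.9] pos [654.6 -15.4 105.4]
tilt tool 15.97 from bar height 15.84
scene heatsink [(0.61, [-110.0, -46.0]), (0.56, [-177.0, -49.0])]
scene rubber_foot [(0.86, [-120.0, 55.0])]
top heatsink [(0.8, [-114.0, -51.0]), (0.7, [-108.0, -164.0])]
top rubber_foot [(0.57, [-123.0, 50.0])]
```

step_arm --targets '[{"dp": [0,0.0004,-0.006],"angular": [-0.0014,0,0],"fingers": 1},{"dp": [0,0.0008,-0.0118],"angular": [-0.0028,0,0],"fingers": 1},{"dp": [0,0.0012,-0.0177],"angular": [-0.0042,0,0],"fingers": 1},{"dp": [0,0.0015,-0.0236],"angular": [-0.0056,0,0],"fingers": 1},{"dp": [0,0.0018,-0.0295],"angular": [-0.0069,0,0],"fingers": 1},{"dp": [0,0.002,-0.0354],"angular": [-0.0083,0,0],"fingers": 1},{"dp": [0,0.0023,-0.0413],"angular": [-0.0097,0,0],"fingers": 1},{"dp": [0,0.0025,-0.0472],"angular": [-0.0111,0,0],"fingers": 1}]'

```text
time: 14.7
tool_pos: [652.5, -15.3, 114.7]
tcp_rot: [162.0, 0.0, 88.1]
ft_force: [-4.2, -1.8, -12.5]
finger_gap: 12.5
grip_force: 49.3
```

```bash
python3 look.py
```

```text
t 14.7 gap 12.5 F [ -4.2  -1.8 -12.5] pos [652.5 -15.3 114.7]
tilt tool 17.97 from bar height 17.84
scene heatsink [(0.65, [-114.0, -45.0]), (0.51, [-181.0, -41.0])]
scene rubber_foot [(0.93, [-119.0, 52.0])]
top heatsink [(0.61, [-105.0, -162.0])]
top rubber_foot []
```

step_arm --targets '[{"dp": [0,0.0004,-0.006],"angular": [-0.0014,0,0],"fingers": 1},{"dp": [0,0.0008,-0.0118],"angular": [-0.0028,0,0],"fingers": 1},{"dp": [0,0.0012,-0.0177],"angular": [-0.0042,0,0],"fingers": 1},{"dp": [0,0.0015,-0.0236],"angular": [-0.0056,0,0],"fingers": 1},{"dp": [0,0.0018,-0.0295],"angular": [-0.0069,0,0],"fingers": 1},{"dp": [0,0.002,-0.0354],"angular": [-0.0083,0,0],"fingers": 1},{"dp": [0,0.0023,-0.0413],"angular": [-0.0097,0,0],"fingers": 1},{"dp": [0,0.0025,-0.0472],"angular": [-0.0111,0,0],"fingers": 1}]'

```text
time: 16.0
tool_pos: [650.1, -15.3, 123.8]
tcp_rot: [160.0, 0.0, 88.1]
ft_force: [-4.0, -3.3, -12.2]
finger_gap: 12.4
grip_force: 49.3
```

```bash
python3 look.py
```

```text
t 16.0 gap 12.4 F [ -4.   -3.3 -12.2] pos [650.1 -15.3 123.8]
tilt tool 19.98 from bar height 19.85
scene heatsink [(0.91, [-111.0, -43.0])]
scene rubber_foot [(0.6, [-120.0, 48.0])]
top heatsink [(0.7, [-104.0, -167.0])]
top rubber_foot []
```

step_arm --targets '[{"dp": [0,0.0004,-0.006],"angular": [-0.0014,0,0],"fingers": 1},{"dp": [0,0.0008,-0.0118],"angular": [-0.0028,0,0],"fingers": 1},{"dp": [0,0.0012,-0.0177],"angular": [-0.0042,0,0],"fingers": 1},{"dp": [0,0.0015,-0.0236],"angular": [-0.0056,0,0],"fingers": 1},{"dp": [0,0.0018,-0.0295],"angular": [-0.0069,0,0],"fingers": 1},{"dp": [0,0.002,-0.0354],"angular": [-0.0083,0,0],"fingers": 1},{"dp": [0,0.0023,-0.0413],"angular": [-0.0097,0,0],"fingers": 1},{"dp": [0,0.0025,-0.0472],"angular": [-0.0111,0,0],"fingers": 1}]'

```text
time: 17.3
tool_pos: [647.4, -15.2, 132.9]
tcp_rot: [158.0, 0.0, 88.1]
ft_force: [-4.5, -4.3, -12.9]
finger_gap: 12.2
grip_force: 49.3
```

```bash
python3 look.py b
```

```text
t 17.3 gap 12.2 F [ -4.5  -4.3 -12.9] pos [647.4 -15.2 132.9]
tilt tool 21.98 from bar height 21.86
scene heatsink [(0.75, [-118.0, -39.0])]
scene rubber_foot [(0.95, [-123.0, 48.0])]
top heatsink [(0.68, [-101.0, -171.0])]
top rubber_foot []
```

View pics/b_scene.png

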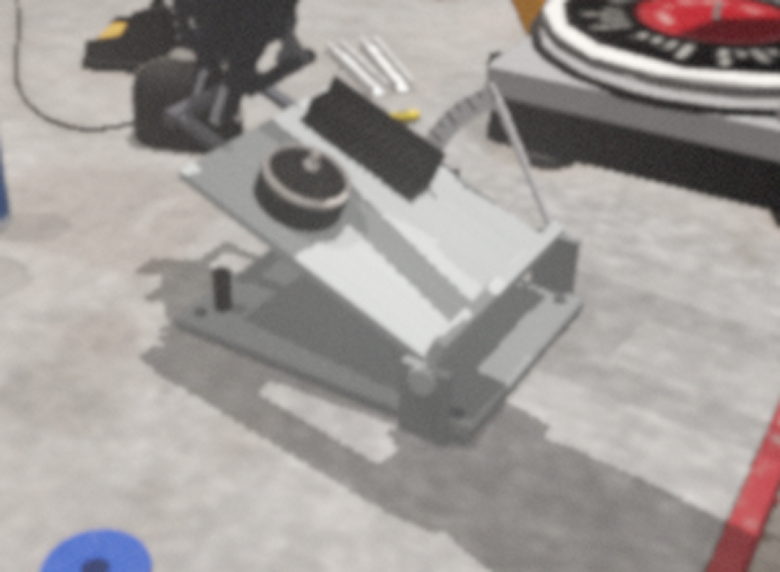

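At 22° the heatsink (crop 375,145) is still up the plate, possibly a few mm crept. The foot (303,185) has not moved.

step_arm --targets '[{"dp": [0,0.0004,-0.006],"angular": [-0.0014,0,0],"fingers": 1},{"dp": [0,0.0008,-0.0118],"angular": [-0.0028,0,0],"fingers": 1},{"dp": [0,0.0012,-0.0177],"angular": [-0.0042,0,0],"fingers": 1},{"dp": [0,0.0015,-0.0236],"angular": [-0.0056,0,0],"fingers": 1},{"dp": [0,0.0018,-0.0295],"angular": [-0.0069,0,0],"fingers": 1},{"dp": [0,0.002,-0.0354],"angular": [-0.0083,0,0],"fingers": 1},{"dp": [0,0.0023,-0.0413],"angular": [-0.0097,0,0],"fingers": 1},{"dp": [0,0.0025,-0.0472],"angular": [-0.0111,0,0],"fingers": 1}]'

```text
time: 18.6
tool_pos: [644.3, -15.1, 141.9]
tcp_rot: [156.0, 0.0, 88.1]
ft_force: [-4.0, -3.4, -11.7]
finger_gap: 12.2
grip_force: 49.4
```

```bash
python3 look.py
```

```text
t 18.6 gap 12.2 F [ -4.   -3.4 -11.7] pos [644.3 -15.1 141.9]
tilt tool 23.97 from bar height 23.86
scene heatsink [(0.9, [-204.0, -37.0])]
scene rubber_foot [(0.87, [-121.0, 42.0]), (0.67, [-200.0, -46.0])]
top heatsink [(0.5, [-95.0, -160.0])]
top rubber_foot []
```

The heatsink has slid to the lip (-204 mm) and the foot has not moved. Release and retreat along the plate normal.

step_arm --targets '[{"dp": [0,0,0],"angular": [0,0,0],"fingers": 0.8},{"dp": [0,0,0],"angular": [0,0,0],"fingers": 0.7},{"dp": [0,0,0],"angular": [0,0,0],"fingers": 0.6},{"dp": [0,0,0],"angular": [0,0,0],"fingers": 0.55},{"dp": [0,0,0],"angular": [0,0,0],"fingers": 0.55},{"dp": [0,0,0],"angular": [0,0,0],"fingers": 0.55},{"dp": [0,0,0],"angular": [0,0,0],"fingers": 0.55},{"dp": [0,0,0],"angular": [0,0,0],"fingers": 0.55}]'

```text
time: 19.9
tool_pos: [644.4, -15.0, 141.7]
tcp_rot: [156.0, -0.0, 88.1]
ft_force: [-0.6, 0.1, -0.2]
finger_gap: 38.4
grip_force: 0.0
```

step_arm --targets '[{"dp": [0,0,-0.04],"angular": [0,0,0],"fingers": 0.55},{"dp": [0,0,-0.1],"angular": [0,0,0],"fingers": 0.55},{"dp": [0,0,-0.18],"angular": [0,0,0],"fingers": 0.55},{"dp": [0,0,-0.28],"angular": [0,0,0],"fingers": 0.55},{"dp": [0,0,-0.4],"angular": [0,0,0],"fingers": 0.55},{"dp": [0,0,-0.52],"angular": [0,0,0],"fingers": 0.55},{"dp": [0,0,-0.6],"angular": [0,0,0],"fingers": 0.55},{"dp": [0,0,-0.6],"angular": [0,0,0],"fingers": 0.55}]'

```text
time: 20.9
tool_pos: [596.3, -13.5, 253.9]
tcp_rot: [155.8, 0.0, 88.1]
ft_force: [-0.6, 0.7, -0.1]
finger_gap: 38.7
grip_force: 0.0
```

```bash
sed -i 's/^th=.*/th=np.radians(float(sys.argv[2]) if len(sys.argv)>2 else th_p)/' look.py; python3 look.py c 23.8
```

```text
t 20.9 gap 38.7 F [-0.6  0.7 -0.1] pos [596.3 -13.5 253.9]
tilt tool 24.18 from bar height 55.04
scene heatsink [(0.81, [-202.0, -37.0])]
scene rubber_foot [(0.74, [-126.0, 49.0])]
top heatsink [(0.81, [-100.0, -164.0])]
top rubber_foot [(0.65, [-122.0, 45.0])]
```

View pics/c_scene.png

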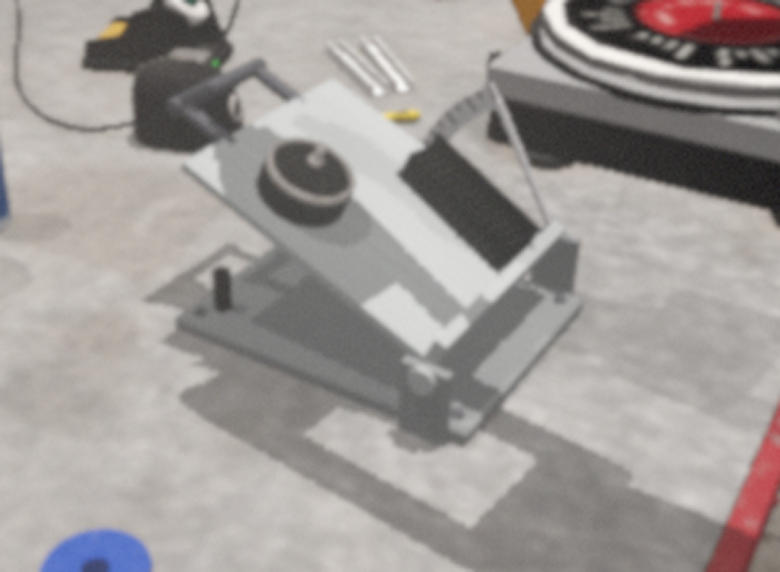

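The plate stands free at about 24°. The heatsink is against the lip (crop 475,200), the foot is in place (307,182) and the bar is clear of the gripper (220,95).

```bash
python3 -c "
from bench import *
print(hand_in())"
```

```text
the job is handed in; nothing more can be done
None
```

The job is handed in: the heatsink slipped between 22° and 24° and slid to the lip, the foot stayed put, and the plate is standing released at about 24°.

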